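# Ring for the chocolate and hold a bun in the tongs over the fondue bowl

## Robot

A 6-joint arm with a two-finger parallel gripper is mounted at the origin on the work surface. World frame = base frame: x ahead of the robot, y to its left, z up, the work surface at z = 0. Lengths are in m, angles in rad, forces in N, time in s.
With the tool pointing down it reaches from about 0.3 to 0.75 m from the base axis. Payload 8.5 kg.
Tool frame: the origin (TCP) lies on the mounting face of the last link; the fingertips stand ctrl.tcp_to_tips ahead of it and the grasp point (between the pads) lies 147 mm ahead of it (ctrl.tcp_to_tips is the distance from the TCP to the fingertips, in m); z points along the fingers, y is the direction in which the jaws open and shut (so a half turn about z gives the same grasp; the last joint's range is limited). The gripper opens to 88 mm and grips with 3 to 60 N. Pads are 18 mm wide; open, the fingers measure 123 mm over their backs; the gripper's body (75 mm by 187 mm) begins 45 mm behind the grasp point.
Start: joints at [-1.513, 0.381, 1.297, -0, 1.464, -0.215], TCP at [0.148, -0.53, 0.405] pointing down, gripper open.
Joint ranges: [-3.11, 3.11], [-0.89, 2.33], [0.22, 2.48], [-1.42, 4.56], [0.17, 2.85], [-2.88, 2.88]. Speed limits (rad/s): [2.39, 2.39, 3.14, 3.14, 3.14, 3.14].

## Interface

Orientations are given as a 3x3 rotation matrix whose columns are the frame's x, y, z axes.
In Python, from bench import monitor, eyes, order, ctrl gives the robot as it stands. The module is installed in compiled form; this text tells all that it offers.
- The arm moves only by the tool move_arm, never from a script. Its argument "rows" is a list that holds one entry, the list of rows, each a list of 7 numbers: the opening in per cent of the stroke, from 0 (shut) to 100 (fully open), then the shift along the tool's x, y, z in m, then the turn, a rotation vector about the tool's x, y, z in rad. A call has 1 to 12 rows; each row is the pose to reach, as a shift and turn from the pose commanded when the call began, along the tool's axes at that moment; what a row does not reach only later rows make up. A row lasts 1/12 s, in which the tool goes at most 41.7 mm and 7.16 degrees, less where a joint would pass 70% of its speed; a pose out of reach is approached as far as the arm can. A call with a gripper value outside its range is refused whole. The fingers move at their own pace and stop on an object; "force" is the grip in N (left out, the last holds). Time passes only in rows, so rows that repeat a pose let the fingers close. It gives the time, the measured TCP pose, the force and the opening at its end, in the units of the state.
- monitor.get_state(): the state, without advancing time (a new reading comes with each control period).
- eyes.snapshot(name): name is "side" or "top" or "wrist"; returns a dict with "pixels" (480x640x3 uint8, red, green, blue), "depth" (480x640 float32, m along the optical axis (not along the pixel's ray), 0 where there is no reading), "fx", "fy", "cx", "cy" (pixels), "k1" (the pictures are not rectified: a ray, as slopes to the right and down, at radius r is drawn at 1 + k1 r^2 times it, then the intrinsics apply), "R" (3x3) and "t" (3): a world point X has camera coordinates R X + t. Camera axes: x right, y down, z forward; pixel columns grow to the right and rows downward; lengths in m; the calibration is good to about 2 mm. A picture is of the moment at which its call begins.
- order.close_job(): hands the job in, once; it reports no verdict.
The state is a dict: "clock": time; "joints": joint angles; "qd": joint speeds; "joint_torque": joint torques, N m; "ee_pos": TCP position; "orientation": TCP orientation; "ft_force": force on the tool from outside, world axes, zero at the start; "ft_torque": the same for the moment, N m; "finger_gap": opening from 0.0 (shut) to 1.0 (fully open).
Only numpy, scipy, OpenCV 4.12 (cv2) and the standard library are available. Lean on these libraries where they do the work, as an engineer would, in place of code of your own. Each camera call takes 0.05 s, during which the arm holds its last target.

## Task

Ring for the warm chocolate: press the call button fully down and let it come up again. Then take the tongs, close their jaws on the round bun (not the square cake), lift it off the bamboo tray and hold it over the middle of the empty fondue bowl, clear of the rim, so that chocolate can be poured over it. Touch the bun with the tongs only, leave all the other things standing where they are, and finish while still holding: tongs in the gripper, bun in the tongs, still, above the bowl.

Things in the scene. Friction and masses are not known exactly. Their poses are not given: they have to be found in the camera images.
- bell_top (a point): Centre of the top of the call button: a round black push button, 36 mm across, in a flat round aluminium housing 52 mm across and 12 mm high that is fixed to the shelf. The top stands 22 mm above the shelf when up; it goes straight down 6 mm against a spring (1.5 N to start, 5 N fully down).
- bell (a joint): Travel of the call button, m: 0 up, 0.006 fully down.
- tongs: Sprung steel tongs, 217 mm long, 120 g, lying flat on the shelf, arms side by side, closing horizontally. Origin: underside, on the midline between the finger plates when open; x along the midline from pivot (at x = -110 mm, dark pin 18 mm wide, 24 high) to jaws, which point roughly away from the robot; y across; z up. Mass centre 10 mm behind the origin. The frame turns with the +y arm as it closes.
- tongs_grip (a point): Grip the tongs here, across y: point midway between the two upright finger plates (open tongs), 2 mm behind the tongs' origin and 19 mm above the underside. Plates 42 mm long, 36 mm high (1 to 37 mm above the shelf), tallest part of the tongs, 57 mm over their outsides when open. Squeezing them 1 mm brings the jaws 1.8 mm closer.
- tongs_arm (a joint): Angle between the tongs' arms, rad: 0 open (jaws 73 mm apart inside), 0.19 closed on the bun (plates 36 mm over outsides, jaws 36 mm apart, both parallel), 0.3 at the stop. A spring always pushes the arms open: force on each finger plate about 4.5 N near open, 6.5 N at 46 mm over the outsides, 8.5 N at 36 mm.
- tongs_jaw_fixed (a point): Middle of the upright jaw plate on the tongs' +y side: 36 mm long, 20 mm high, 3 mm thick, centred 87 mm ahead of the finger plates and 11 mm above the tongs' underside; axes as those of the tongs. The arms behind the jaws are 16 to 18 mm high.
- tongs_jaw_moving (a point): Middle of the jaw plate (3 mm thick) on the tongs' -y side, 11 mm above the tongs' underside.
- tray: Round bamboo tray, 170 mm across, 16 mm high, flat top with no rim, fixed. Origin: centre of its underside, on the shelf. The bun and the cake stand on it about 94 mm apart, side by side as seen from the robot, either one on the left.
- bun: Round baked bun, 36 mm across, 32 mm high, firm, about 25 g, with an upright side from 6 to 21 mm above its flat foot and a rounded top. Origin: centre of its underside, 16 mm above the shelf on the tray; z up.
- bun_center (a point): Point on the bun's axis 14 mm above its underside, halfway up the upright side.
- cake: Square cake of the same brown, 34 x 34 mm, 28 mm high. Origin: centre of its underside. Not to be moved.
- fondue: Fondue set: empty white ceramic bowl seated in a low round steel frame over a tealight in glass, 0.9 kg, 118 mm across at most, 86 mm high. Origin: centre of its underside on the shelf. Not to be moved.
- bowl_rim (a point): Centre of the bowl's mouth, level with the rim, 86 mm above the shelf; the rim is 116 mm across outside, the wall 4 mm.
- forks: Holder with four short steel forks, handles up: round foot 76 mm across, 135 mm high. Origin: centre of its underside. Not to be moved.
- cup: Empty glass tealight cup, 48 mm across, 26 mm high. Origin: centre of its underside. Not to be moved.

How it is judged:
On the way, in this order (a step that is already met when the one before it is completed fails the run):
1. the call button is pressed fully down (value of joint bell above 0.005 m), for 0.05 s.
2. the call button is let up again (value of joint bell below 0.001 m), for 0.1 s.
3. the tongs, in the gripper, hold the bun clear of the tray (distance between bun_center and tongs_jaw_fixed below 0.026 m and distance between bun_center and tongs_jaw_moving below 0.026 m and z of bun_center in the frame of tongs_jaw_fixed between -0.014 and 0.014 m and contact force between bun and tongs above 0.1 N and contact force between the fingers and tongs above 1 N and height (world z) of bun above 0.025 m and contact force between bun and tray below 0.02 N), for 0.2 s.
At the end, for the whole second after the job is handed in: The bun is between both jaws (centre within 26 mm of each jaw's middle, 14 mm in height), tongs in the gripper; bun within 35 mm of the bowl's middle, underside 8 mm or more above the rim, at rest; nothing but the tongs touches the bun, tongs clear of the fondue set, button up (distance between bun_center and tongs_jaw_fixed below 0.026 m and distance between bun_center and tongs_jaw_moving below 0.026 m and z of bun_center in the frame of tongs_jaw_fixed between -0.014 and 0.014 m and contact force between bun and tongs above 0.1 N and contact force between the fingers and tongs above 1 N and horizontal distance between bun_center and bowl_rim below 0.035 m and z of bun_center in the frame of bowl_rim above 0.022 m and contact force between bun and the fingers below 0.02 N and contact force between bun and the arm below 0.02 N and contact force between each of bun, tongs and fondue below 0.02 N and linear speed of bun below 0.03 m/s and value of joint bell below 0.001 m); the arm keeps its last pose, push and grip.
It fails at once if the gripper or arm touches the bun (contact force between any of the fingers, the arm and bun above 0.2 N).
It fails at once if the square cake is moved by more than 15 mm (distance of cake from where it was at the start of the episode above 0.015 m).
It fails at once if the fondue set is moved by more than 15 mm or tipped (distance of fondue from where it was at the start of the episode above 0.015 m or angle between fondue's own z axis and vertical above 0.2 rad).
It fails at once if the fork holder is moved by more than 15 mm or tipped (distance of forks from where it was at the start of the episode above 0.015 m or angle between forks's own z axis and vertical above 0.2 rad).
It fails at once if the glass cup is moved by more than 15 mm or tipped (distance of cup from where it was at the start of the episode above 0.015 m or angle between cup's own z axis and vertical above 0.3 rad).
It also fails if it takes over 54 s, if anything falls off the work surface, if the arm or the gripper's body presses on something with over 40 N, if the wrist force passes 120 N, or if a joint passes its speed limit or range.

## Working session

There is one attempt and no reset: what is moved stays moved. The work goes in short steps, Python scripts to look and compute and a tool call to move; the robot and the scene stay as the last step left them, time stands still between calls to the robot, and variables do not carry over. Pictures are saved under pics/ and viewed, and the job is handed in when it is done.

Besides the shell and the picture viewer there is one more tool, called after ">>>" in YAML: its name, and indented under it one key for each argument. move_arm: Moves the arm, as the interface text tells. Its arguments: {"type":"object","properties":{"rows":{"type":"array","items":{"type":"array","items":{"type":"array","items":{"type":"number"}}}},"force":{"type":"number"}},"required":["rows"]}

```bash
mkdir -p pics; cat > h.py <<'E'
import numpy as np, cv2
from bench import monitor, eyes, order, ctrl
def snap(n,f):
    s=eyes.snapshot(n); cv2.imwrite('pics/'+f,s['pixels'][:,:,::-1]); np.savez('/tmp/'+n+'.npz',**s); return s
def load(n): return dict(np.load('/tmp/'+n+'.npz'))
def ray(s,u,v):
    u=np.atleast_1d(u).astype(float);v=np.atleast_1d(v).astype(float)
    xd=(u-s['cx'])/s['fx'];yd=(v-s['cy'])/s['fy'];x,y=xd.copy(),yd.copy()
    for _ in range(20):
        k=1+s['k1']*(x*x+y*y);x=xd/k;y=yd/k
    return np.stack([x,y,np.ones_like(x)],-1)
def onplane(s,u,v,z):
    d=ray(s,u,v)@s['R'];c=-s['R'].T@s['t']
    return c+d*((z-c[2])/d[:,2])[:,None]
def bydepth(s,u,v):
    r=ray(s,u,v);dd=s['depth'][np.int_(np.atleast_1d(v)),np.int_(np.atleast_1d(u))]
    return (r*dd[:,None]-s['t'])@s['R']
def cloud(s):
    v,u=np.mgrid[0:480,0:640];P=bydepth(s,u.ravel(),v.ravel());P[s['depth'].ravel()==0]=np.nan
    return P.reshape(480,640,3)
E
python3 - <<'E'
from h import *
np.set_printoptions(precision=4,suppress=True)
for n in ['side','top','wrist']:
    s=snap(n,n+'0.png');print(n,s['fx'],s['k1'],-s['R'].T@s['t'],s['R'][2])
st=monitor.get_state();print(st,ctrl.tcp_to_tips)
E
```

```text
side 615.6721839771162 -0.06343248613549411 [0.0013 0.8863 0.6572] [ 0.4604 -0.748  -0.4781]
top 595.3724295655429 -0.16388278569193707 [ 0.4307 -0.0267  1.2751] [ 0.094   0.0018 -0.9956]
wrist 411.01152299455254 -0.08228814375823447 [ 0.2294 -0.5059  0.383 ] [-0.3117 -0.0856 -0.9463]
{'clock': 0.15, 'joints': array([-1.5133,  0.3811,  1.298 ,  0.    ,  1.4636, -0.2153]), 'qd': array([ 0.0003, -0.0044, -0.0012, -0.0009, -0.0014, -0.0015]), 'joint_torque': array([  0.0023, -43.8078, -22.4615,   0.0713,   0.0343,  -0.0001]), 'ee_pos': array([ 0.1482, -0.5296,  0.4043]), 'orientation': array([[ 0.963 ,  0.2694, -0.    ],
       [ 0.2694, -0.963 ,  0.001 ],
       [ 0.0002, -0.001 , -1.    ]]), 'ft_force': array([0.4317, 0.1987, 0.6205]), 'ft_torque': array([-0.0059,  0.0235,  0.0143]), 'finger_gap': 0.9999385927638563} 0.166
```

View pics/top0.png

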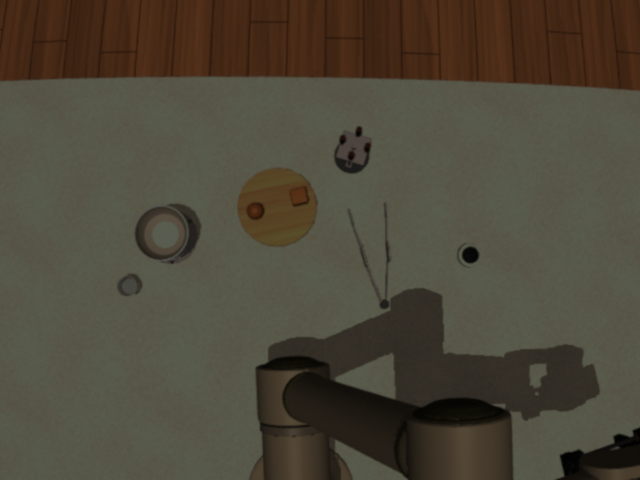

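View pics/side0.png

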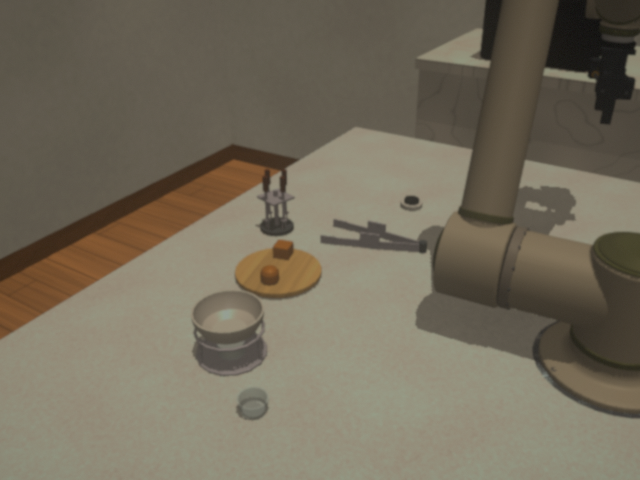

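The top view shows the button at about (469,255), the tongs with their pivot at (384,304) and jaws near (350,212)/(386,205), the round bun at (256,210), the cake at (299,196), the bowl at (165,233), the forks at (352,150) and the cup at (129,285). Next I'll measure these.

```bash
python3 - <<'E'
from h import *
np.set_printoptions(precision=4,suppress=True)
s=load('top');im=s['pixels'];P=cloud(s)
hsv=cv2.cvtColor(im,cv2.COLOR_RGB2HSV)
def roi(m,a,b,c,d):
    o=np.zeros_like(m);o[c:d,a:b]=m[c:d,a:b];return o
def cen(m):
    n,l,st,c=cv2.connectedComponentsWithStats(m.astype(np.uint8));i=1+np.argmax(st[1:,4]);return c[i],st[i],l==i
# bell
m=roi(im.max(2)<60,455,485,240,270);c,st,_=cen(m);print('bell',c,st,onplane(s,c[0],c[1],.022),bydepth(s,*c))
# pixel patches
for k,(u,v) in dict(bun=(256,210),cake=(299,196)).items(): print(k,hsv[v,u],P[v,u])
m=roi((hsv[...,1]>110),225,325,160,255);c,st,_=cen(m);print('tray',c,st,onplane(s,*c,.016))
print(hsv[205:216,256],hsv[230,270],hsv[190,260])
sub=P[190:225,240:320]
for z0,z1 in [(.03,.055)]:
    mm=roi((P[...,2]>z0)&(P[...,2]<z1),235,320,165,250)
    n,l,st,c=cv2.connectedComponentsWithStats(mm.astype(np.uint8))
    for i in range(1,n):
        if st[i,4]>20:print('on tray',c[i],st[i],P[l==i].mean(0),P[l==i].max(0),P[l==i].min(0))
mm=roi((P[...,2]>.075)&(P[...,2]<.1),120,210,195,275);Q=P[mm];print('rim',len(Q),np.nanmin(Q,0),np.nanmax(Q,0))
(cx,cy),(a,b),_=cv2.fitEllipse(Q[:,:2].astype(np.float32)) if len(Q)>5 else ((0,0),(0,0),0);print(cx,cy,a,b)
for nm,u0,u1,v0,v1 in [('forks',325,385,120,180),('cup',110,150,265,305)]:
    mm=roi(P[...,2]>.012,u0,u1,v0,v1);Q=P[mm];print(nm,len(Q),np.nanmin(Q,0),np.nanmax(Q,0))
print('shelf z',np.nanmedian(P[100:140,50:250,2]))
x=cv2.resize(im[185:325,320:500],None,fx=4,fy=4,interpolation=cv2.INTER_CUBIC);cv2.imwrite('pics/crop1.png',x[:,:,::-1])
x=cv2.resize(im[155:255,120:325],None,fx=3.8,fy=3.8,interpolation=cv2.INTER_CUBIC);cv2.imwrite('pics/crop2.png',x[:,:,::-1])
E
```

```text
bell [470.0524 254.3712] [462 246  17  17 229] [[ 0.508  -0.3531  0.022 ]] [[ 0.508  -0.353   0.0224]]
bun [ 12 183  82] [0.5917 0.1008 0.0543]
cake [ 13 186  85] [0.6233 0.0124 0.0475]
tray [276.7009 206.5987] [ 238  168   78   78 4784] [[0.6047 0.0606 0.016 ]]
[[ 12 202  63]
 [ 12 201  66]
 [ 12 200  70]
 [ 12 192  77]
 [ 12 188  80]
 [ 12 183  82]
 [ 12 186  81]
 [ 12 192  77]
 [ 12 196  73]
 [ 11 198  71]
 [ 12 195  68]] [ 18 151  86] [ 16 157  83]
on tray [298.6481 195.2963] [290 186  18  20 270] [0.6254 0.0133 0.0437] [0.6453 0.0318 0.0499] [ 0.6062 -0.0043  0.0326]
on tray [254.9295 210.0441] [247 202  17  17 227] [0.5929 0.1041 0.0442] [0.6105 0.1215 0.0543] [0.5772 0.0875 0.0302]
rim 488 [0.4828 0.2332 0.075 ] [0.5956 0.3481 0.0921]
0.5384130477905273 0.290553480386734 0.10873362421989441 0.11092264950275421
forks 981 [ 0.6826 -0.1328  0.012 ] [ 0.7576 -0.0626  0.1399]
cup 174 [0.4076 0.354  0.0121] [0.4504 0.4021 0.0333]
shelf z 6.8849470940669e-05
```

View pics/crop1.png

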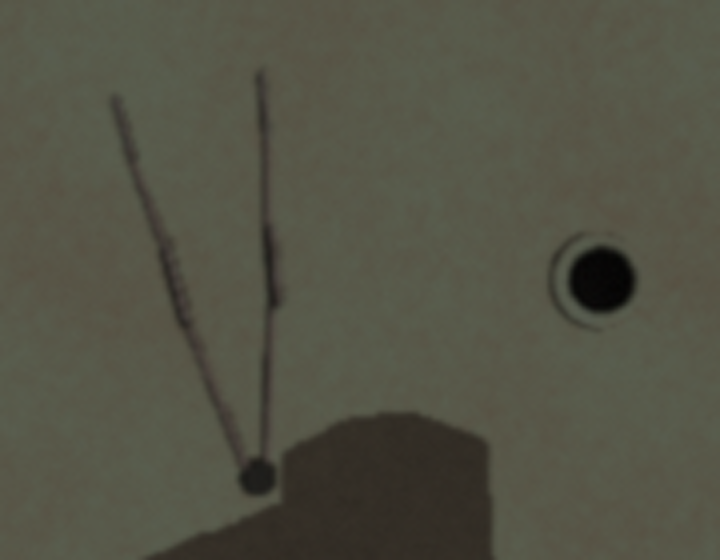

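View pics/crop2.png

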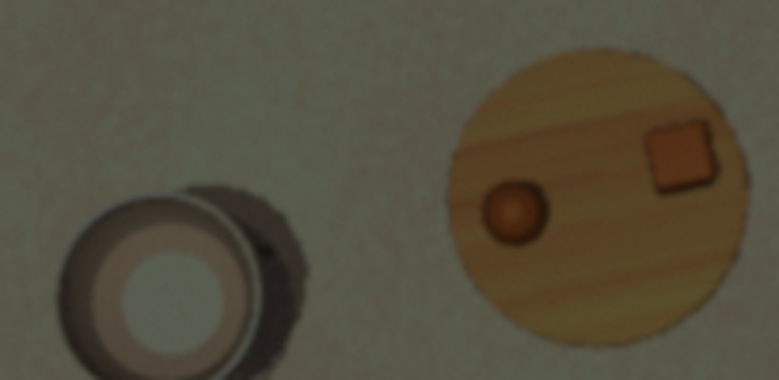

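```bash
python3 - <<'E'
from h import *
np.set_printoptions(precision=4,suppress=True)
s=load('top');P=cloud(s)
def p(a,b,z): return onplane(s,320+a/4-.375,185+b/4-.375,z)[0]
pv=p(257,477,.024);jl=p(115,97,.021);jr=p(260,72,.021)
fl=[p(165,245,.037),p(183,325,.037)];fr=[p(267,228,.037),p(274,305,.037)]
print(pv,jl,jr,fl,fr)
c=(sum(fl)+sum(fr))/4;d=(c-pv)[:2];print('plate mid',c,'len',np.hypot(*d),'yaw',np.degrees(np.arctan2(d[1],d[0])))
d=((jl+jr)/2-pv)[:2];print('jaw mid',np.hypot(*d),np.degrees(np.arctan2(d[1],d[0])),np.linalg.norm(jl-jr))
mm=np.zeros((480,640),bool);mm[190:300,335:400]=1;Q=P[mm&(P[...,2]>.027)&(P[...,2]<.05)];print(len(Q));
for q in Q: print(q)
E
```

```text
[ 0.4015 -0.1687  0.024 ] [ 0.6014 -0.0922  0.021 ] [ 0.6161 -0.1694  0.021 ] [array([ 0.5218, -0.1182,  0.037 ]), array([ 0.4802, -0.128 ,  0.037 ])] [array([ 0.5315, -0.1716,  0.037 ]), array([ 0.4913, -0.1754,  0.037 ])]
plate mid [ 0.5062 -0.1483  0.037 ] len 0.1066430833152988 yaw 11.023742590182149
jaw mid 0.2106880251677501 10.361362812949201 0.07863458275899517
95
[ 0.5328 -0.1728  0.0371]
[ 0.5326 -0.1747  0.0394]
[ 0.5307 -0.1728  0.0372]
[ 0.5306 -0.1748  0.0384]
[ 0.5287 -0.1729  0.0365]
[ 0.5285 -0.1748  0.0386]
[ 0.5265 -0.1729  0.0367]
[ 0.5268 -0.1754  0.0335]
[ 0.5243 -0.1727  0.0389]
[ 0.5243 -0.1748  0.0386]
[ 0.5216 -0.1185  0.037 ]
[ 0.5216 -0.1206  0.0364]
[ 0.5222 -0.1728  0.0383]
[ 0.5224 -0.175   0.0371]
[ 0.5195 -0.1185  0.0369]
[ 0.5194 -0.1205  0.0378]
[ 0.5199 -0.123   0.0322]
[ 0.5204 -0.1732  0.0348]
[ 0.5202 -0.1749  0.0383]
[ 0.518  -0.1191  0.0286]
[ 0.5173 -0.1204  0.0389]
[ 0.5175 -0.1227  0.0367]
[ 0.5182 -0.173   0.0365]
[ 0.518  -0.1748  0.0392]
[ 0.5155 -0.1208  0.0347]
[ 0.5153 -0.1226  0.0376]
[ 0.5162 -0.1733  0.0342]
[ 0.5161 -0.1751  0.036
[... 1044 characters left out ...]
 0.4963 -0.1266  0.0429]
[ 0.4968 -0.1295  0.033 ]
[ 0.4972 -0.175   0.0383]
[ 0.4975 -0.1777  0.033 ]
[ 0.4949 -0.1256  0.0291]
[ 0.4946 -0.1272  0.0356]
[ 0.4946 -0.1293  0.0355]
[ 0.495  -0.1747  0.0408]
[ 0.4952 -0.1773  0.0363]
[ 0.4925 -0.1272  0.0357]
[ 0.4927 -0.1295  0.0327]
[ 0.4931 -0.1752  0.0364]
[ 0.4931 -0.1773  0.0366]
[ 0.4905 -0.1273  0.0345]
[ 0.4904 -0.1291  0.0375]
[ 0.4912 -0.1757  0.0325]
[ 0.4914 -0.1782  0.0292]
[ 0.4884 -0.1273  0.0347]
[ 0.4884 -0.1294  0.0346]
[ 0.4883 -0.1312  0.0374]
[ 0.4865 -0.1278  0.0292]
[ 0.4863 -0.1293  0.0361]
[ 0.4863 -0.1315  0.0349]
[ 0.4842 -0.1294  0.0349]
[ 0.4842 -0.1314  0.0355]
[ 0.4821 -0.1294  0.0348]
[ 0.4804 -0.1322  0.0272]
```

>>> move_arm:
  rows:
    - [[0, 0.02, -0.004, 0.01, 0, 0, 0.01], [0, 0.055, -0.01, 0.03, 0, 0, 0.03], [0, 0.09, -0.017, 0.05, 0, 0, 0.05], [0, 0.13, -0.024, 0.07, 0, 0, 0.07], [0, 0.17, -0.032, 0.09, 0, 0, 0.089], [0, 0.21, -0.04, 0.105, 0, 0, 0.089], [0, 0.25, -0.047, 0.12, 0, 0, 0.089], [0, 0.29, -0.054, 0.135, 0, 0, 0.089], [0, 0.33, -0.061, 0.15, 0, 0, 0.089], [0, 0.36, -0.067, 0.16, 0, 0, 0.089], [0, 0.385, -0.072, 0.17, 0, 0, 0.089], [0, 0.394, -0.0735, 0.17, 0, 0, 0.089]]
  force: 20

```text
clock: 1.15
ee_pos: [0.5105, -0.3499, 0.232]
orientation: [[0.982, 0.186, -0.002], [0.186, -0.982, 0.003], [-0.002, -0.004, -1.0]]
ft_force: [-0.6, -0.5, -1.3]
finger_gap: 0.119
```

```bash
python3 - <<'E'
from h import *
np.set_printoptions(precision=4,suppress=True)
for n in ['wrist','top']:snap(n,n+'1.png')
st=monitor.get_state();print(st['clock'],st['ee_pos'],st['orientation'],st['ft_force'],st['finger_gap'])
E
```

```text
1.25 [ 0.5087 -0.3519  0.2342] [[ 0.9827  0.1853 -0.0007]
 [ 0.1853 -0.9827  0.0006]
 [-0.0006 -0.0008 -1.    ]] [-0.2945  0.6001  0.3377] 0.022225670848943016
```

View pics/wrist1.png

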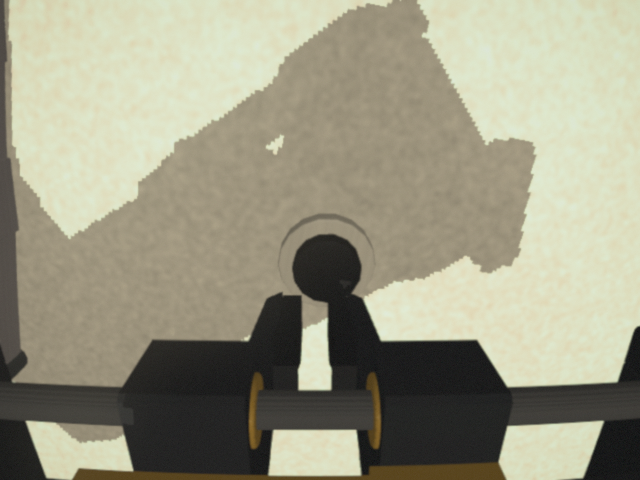

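The wrist picture shows the button at (327,267), ahead of the shut fingertips at (315,295). I'll check that against the top-view position.

```bash
python3 - <<'E'
from h import *
np.set_printoptions(precision=4,suppress=True)
s=load('wrist');m=(s['pixels'].max(2)<60).astype(np.uint8);m[292:]=0;m[:225]=0;m[:,:280]=0;m[:,380:]=0
c=cv2.minEnclosingCircle(np.argwhere(m)[:,::-1].astype(np.float32));print(c)
print(onplane(s,*c[0],.022),bydepth(s,327,260),bydepth(s,315,250))
E
```

```text
((326.62078857421875, 267.6671142578125), 33.988075256347656)
[[ 0.513 -0.354  0.022]] [[ 0.5169 -0.3534  0.0215]] [[ 0.5207 -0.3466  0.0207]]
```

>>> move_arm:
  rows:
    - [[0, 0.001, 0.002, 0.015, 0, 0, 0], [0, 0.001, 0.002, 0.03, 0, 0, 0], [0, 0.001, 0.002, 0.04, 0, 0, 0], [0, 0.001, 0.002, 0.045, 0, 0, 0], [0, 0.001, 0.002, 0.048, 0, 0, 0], [0, 0.001, 0.002, 0.05, 0, 0, 0], [0, 0.001, 0.002, 0.052, 0, 0, 0], [0, 0.001, 0.002, 0.0525, 0, 0, 0], [0, 0.001, 0.002, 0.053, 0, 0, 0], [0, 0.001, 0.002, 0.053, 0, 0, 0], [0, 0.001, 0.002, 0.053, 0, 0, 0]]

```text
clock: 2.17
ee_pos: [0.5092, -0.3548, 0.1824]
orientation: [[0.983, 0.183, 0.001], [0.183, -0.983, -0.001], [0.0, 0.001, -1.0]]
ft_force: [-3.8, -2.0, 4.7]
finger_gap: 0.003
```

>>> move_arm:
  rows:
    - [[0, 0, 0, 0.001, 0, 0, 0], [0, 0, 0, 0.002, 0, 0, 0], [0, 0, 0, 0.0025, 0, 0, 0], [0, 0, 0, 0.0025, 0, 0, 0], [0, 0, 0, 0.0025, 0, 0, 0]]

```text
clock: 2.58
ee_pos: [0.5091, -0.3547, 0.1821]
orientation: [[0.983, 0.183, 0.001], [0.183, -0.983, -0.002], [0.001, 0.003, -1.0]]
ft_force: [-9.8, 2.6, 22.4]
finger_gap: 0.006
```

```bash
python3 - <<'E'
from h import *
np.set_printoptions(precision=4,suppress=True)
s=snap('side','side2.png');x=cv2.resize(s['pixels'][160:240,340:480],None,fx=5,fy=5);cv2.imwrite('pics/side2c.png',x[:,:,::-1])
st=monitor.get_state();print(st['clock'],st['ee_pos'],st['ft_force'],st['finger_gap'])
E
```

```text
2.6333 [ 0.5091 -0.3546  0.1822] [-8.9251  1.3862 23.0763] 0.004531259654456722
```

View pics/side2c.png

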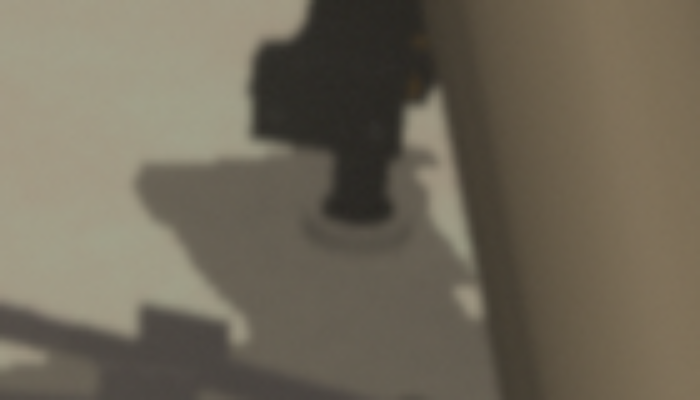

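The crop shows the fingertips pressing the button, with its housing at about (358,230). The force rose to 22 N with no further travel, so the button is fully down. I'll let it up and move over the tongs.

>>> move_arm:
  rows:
    - [[0, 0, 0, -0.01, 0, 0, 0], [0, 0, 0, -0.03, 0, 0, 0], [0, 0, 0, -0.06, 0, 0, 0], [50, 0, 0, -0.09, 0, 0, 0], [100, 0.003, -0.02, -0.108, 0, 0, 0], [100, 0.01, -0.055, -0.108, 0, 0, 0], [100, 0.017, -0.095, -0.108, 0, 0, 0], [100, 0.024, -0.135, -0.108, 0, 0, 0], [100, 0.03, -0.17, -0.108, 0, 0, 0], [100, 0.035, -0.195, -0.108, 0, 0, 0], [100, 0.036, -0.201, -0.108, 0, 0, 0], [100, 0.036, -0.201, -0.108, 0, 0, 0]]

```text
clock: 3.63
ee_pos: [0.508, -0.1488, 0.2875]
orientation: [[0.983, 0.185, 0.001], [0.185, -0.983, 0.0], [0.001, -0.0, -1.0]]
ft_force: [0.5, -0.2, 0.1]
finger_gap: 0.658
```

```bash
python3 - <<'E'
from h import *
np.set_printoptions(precision=4,suppress=True)
for n in ['wrist','top']:snap(n,n+'3.png')
st=monitor.get_state();print(st['clock'],st['ee_pos'],st['orientation'],st['ft_force'],st['finger_gap'])
s=load('top');print(bydepth(s,470,254))
s=load('wrist');P=cloud(s);print(-s['R'].T@s['t'])
E
```

```text
3.7333 [ 0.5081 -0.1511  0.2873] [[ 0.9832  0.1826  0.0007]
 [ 0.1826 -0.9832 -0.0005]
 [ 0.0006  0.0006 -1.    ]] [ 0.8169 -0.8814  0.0681] 0.7541721090208636
[[ 0.5088 -0.3531  0.0216]]
[ 0.5909 -0.1323  0.2664]
```

View pics/wrist3.png

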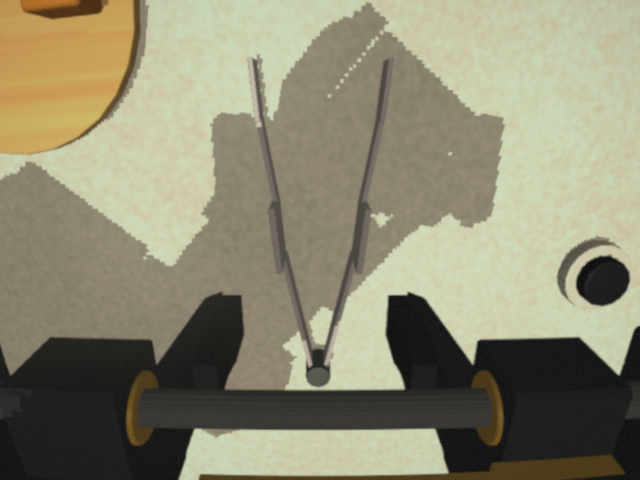

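The button top reads 21.6 mm, so it is up. The tongs' finger plates are at about (277,238) and (362,238), with the pivot at (318,375).

```bash
python3 - <<'E'
from h import *
np.set_printoptions(precision=4,suppress=True)
s=load('wrist');P=cloud(s)
m=(P[...,2]>.03)&(P[...,2]<.045);m[:190]=0;m[290:]=0;m[:,:250]=0;m[:,390:]=0
u=np.arange(640)[None,:]
M=[]
for side in (u<320,u>=320):
    Q=P[m&side];(c,sz,a)=cv2.minAreaRect(Q[:,:2].astype(np.float32));print(len(Q),c,sz,a,Q.min(0),Q.max(0));M.append(np.array(c))
d=M[0]-M[1];print('mid',(M[0]+M[1])/2,'gap',np.hypot(*d),'yaw deg',np.degrees(np.arctan2(-d[0],d[1])))
pv=onplane(s,318,376,.024)[0];d=(M[0]+M[1])/2-pv[:2];print(pv,np.hypot(*d),np.degrees(np.arctan2(d[1],d[0])))
jl=onplane(s,250,59,.021)[0];jr=onplane(s,388,59,.021)[0];d=(jl+jr)[:2]/2-pv[:2];print(jl,jr,np.hypot(*d),np.degrees(np.arctan2(d[1],d[0])))
# bun, cake in wrist? no
E
```

```text
498 (0.5038758516311646, -0.12478472292423248) (0.0423387810587883, 0.004217552486807108) 16.089143753051758 [ 0.4832 -0.1319  0.0301] [ 0.5244 -0.1173  0.0369]
512 (0.5137172937393188, -0.1766025573015213) (0.041997428983449936, 0.004359298385679722) 5.450482368469238 [ 0.4927 -0.1807  0.03  ] [ 0.5345 -0.1727  0.037 ]
mid [ 0.5088 -0.1507] gap 0.05274411760869915 yaw deg 10.753755446304732
[ 0.4045 -0.17    0.024 ] 0.10611754804338527 10.499267386386638
[ 0.6033 -0.0932  0.021 ] [ 0.6177 -0.169   0.021 ] 0.20972695751221973 10.695253307776309
```

>>> move_arm:
  rows:
    - [[100, 0, 0, 0, 0, 0, 0], [100, 0, 0, 0.01, 0, 0, 0], [100, 0, 0, 0.03, 0, 0, 0], [100, 0, 0, 0.055, 0, 0, 0], [100, 0, 0, 0.08, 0, 0, 0], [100, 0, 0, 0.1, 0, 0, 0], [100, 0, 0, 0.11, 0, 0, 0], [100, 0, 0, 0.115, 0, 0, 0], [100, 0, 0, 0.117, 0, 0, 0], [100, 0, 0, 0.117, 0, 0, 0]]

```text
clock: 4.57
ee_pos: [0.508, -0.1508, 0.1706]
orientation: [[0.983, 0.182, 0.001], [0.182, -0.983, -0.0], [0.001, 0.001, -1.0]]
ft_force: [0.0, -0.0, 0.4]
finger_gap: 0.996
```

```bash
python3 - <<'E'
from h import *
np.set_printoptions(precision=4,suppress=True)
for n in ['wrist']:snap(n,n+'4.png')
st=monitor.get_state();print(st['clock'],st['ee_pos'],st['ft_force'],st['finger_gap'])
E
```

```text
4.6167 [ 0.5081 -0.1507  0.171 ] [-1.1916  0.7875 -0.0195] 0.9989180513637367
```

View pics/wrist4.png

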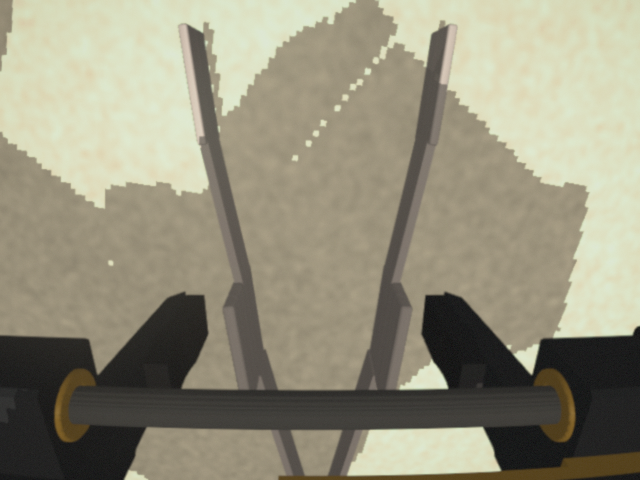

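The fingers stand outside both plates, at x of about 205 and 425 against plates at 235 and 395. I'll close to about 50 mm.

>>> move_arm:
  rows:
    - [[80, 0, 0, 0, 0, 0, 0], [70, 0, 0, 0, 0, 0, 0], [64, 0, 0, 0, 0, 0, 0], [60, 0, 0, 0, 0, 0, 0], [57, 0, 0, 0, 0, 0, 0], [57, 0, 0, 0, 0, 0, 0], [57, 0, 0, 0, 0, 0, 0], [57, 0, 0, 0, 0, 0, 0], [57, 0, 0, 0, 0, 0, 0], [57, 0, 0, 0, 0, 0, 0]]
  force: 25

```text
clock: 5.45
ee_pos: [0.508, -0.1503, 0.1705]
orientation: [[0.983, 0.183, 0.001], [0.183, -0.983, -0.0], [0.001, 0.0, -1.0]]
ft_force: [2.2, 0.2, 3.9]
finger_gap: 0.573
```

```bash
python3 - <<'E'
from h import *
np.set_printoptions(precision=4,suppress=True)
for n in ['wrist']:snap(n,n+'5.png')
st=monitor.get_state();print(st['clock'],st['ee_pos'],st['ft_force'],st['finger_gap'])
E
```

```text
5.5 [ 0.508  -0.1504  0.1705] [1.9191 0.5338 5.1246] 0.5704066083164191
```

View pics/wrist5.png

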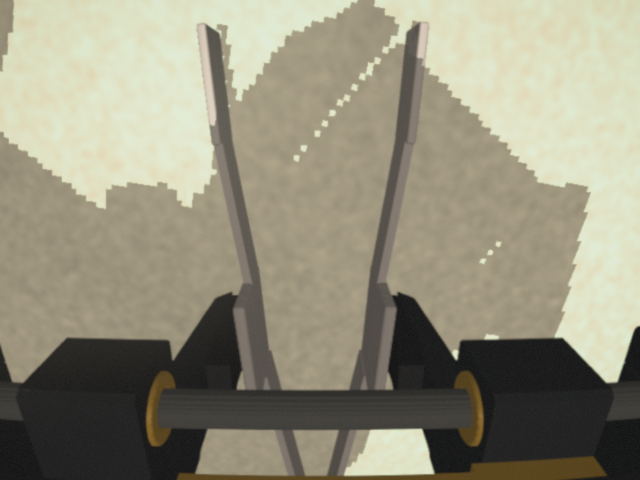

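The tongs are gripped and the jaws have started to close. Now I'll lift.

>>> move_arm:
  rows:
    - [[57, 0, 0, -0.003, 0, 0, 0], [57, 0, 0, -0.008, 0, 0, 0], [57, 0, 0, -0.016, 0, 0, 0], [57, 0, 0, -0.026, 0, 0, 0], [57, 0, 0, -0.038, 0, 0, 0], [57, 0, 0, -0.05, 0, 0, 0], [57, 0, 0, -0.062, 0, 0, 0], [57, 0, 0, -0.074, 0, 0, 0], [57, 0, 0, -0.085, 0, 0, 0], [57, 0, 0, -0.094, 0, 0, 0], [57, 0, 0, -0.1, 0, 0, 0], [57, 0, 0, -0.1, 0, 0, 0]]

```text
clock: 6.5
ee_pos: [0.5079, -0.1503, 0.2717]
orientation: [[0.983, 0.183, 0.002], [0.183, -0.983, -0.001], [0.002, 0.001, -1.0]]
ft_force: [-0.5, 0.4, -1.0]
finger_gap: 0.571
```

```bash
python3 - <<'E'
from h import *
np.set_printoptions(precision=4,suppress=True)
for n in ['wrist','side']:snap(n,n+'6.png')
st=monitor.get_state();print(st['clock'],st['ee_pos'],st['ft_force'],st['finger_gap'])
E
```

```text
6.6 [ 0.5077 -0.1502  0.2702] [ 0.0824 -0.4725 -1.446 ] 0.571184636537611
```

View pics/wrist6.png

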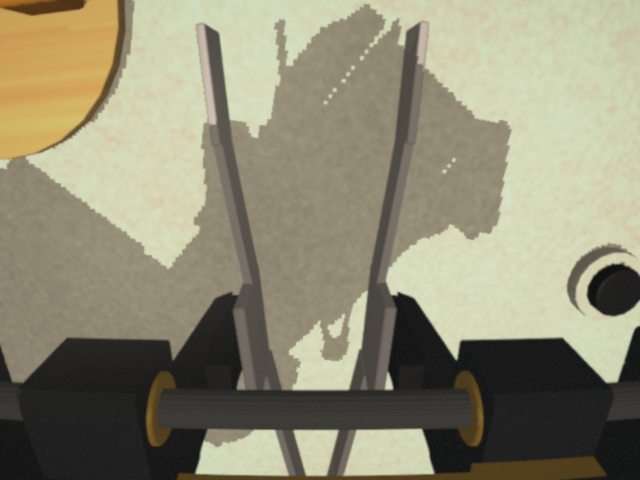

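View pics/side6.png

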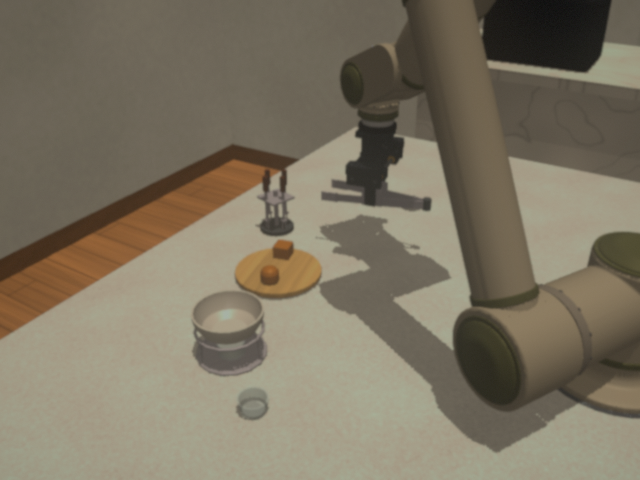

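The tongs are lifted and level, and their view from the wrist has not changed. Next I'll measure the jaw midpoint and its height with the wrist camera.

```bash
python3 - <<'E'
from h import *
np.set_printoptions(precision=4,suppress=True)
s=load('wrist');P=cloud(s);R=np.array([[.983,.183],[.183,-.983]]);e=monitor.get_state()['ee_pos']
for a,b in ((190,235),(395,435)):
    m=np.zeros((480,640),bool);m[15:145,a:b]=1;m&=(P[...,2]>.08);Q=P[m]
    L=(Q[:,:2]-e[:2])@R
    print(len(Q),'toolxy min',L.min(0),'max',L.max(0),'med',np.median(L,0),'z',np.percentile(Q[:,2],[1,50,99]))
m=np.zeros((480,640),bool);m[290:380,225:400]=1
Q=P[m&(P[...,2]>.1)];print(np.percentile(Q[:,2],[1,50,99]))
# tilt along arm top
for v in (25,60,100,135): print(P[v,200+int((v-25)*.1):206+int((v-25)*.1)][:, :3])
E
```

```text
2639 toolxy min [ 0.0683 -0.0358] max [ 0.1057 -0.0295] med [ 0.0882 -0.032 ] z [0.1017 0.1186 0.122 ]
2621 toolxy min [0.0684 0.0274] max [0.1062 0.033 ] med [0.0886 0.0295] z [0.1017 0.1186 0.1221]
[0.1019 0.1298 0.149 ]
[[ 0.6046 -0.0975  0.1205]
 [ 0.6046 -0.098   0.121 ]
 [ 0.6046 -0.0984  0.1215]
 [ 0.6047 -0.0986  0.1211]
 [ 0.6047 -0.0989  0.1213]
 [ 0.6048 -0.099   0.1205]]
[[ 0.595  -0.0996  0.1205]
 [ 0.5951 -0.0997  0.1198]
 [ 0.5951 -0.1004  0.1212]
 [ 0.5952 -0.1004  0.1203]
 [ 0.5952 -0.101   0.1212]
 [ 0.5953 -0.1011  0.1205]]
[[ 0.5837 -0.1021  0.1203]
 [ 0.5838 -0.1026  0.1211]
 [ 0.5839 -0.1029  0.1213]
 [ 0.584  -0.1035  0.1224]
 [ 0.5839 -0.1034  0.1206]
 [ 0.584  -0.1038  0.1209]]
[[ 0.5735 -0.1047  0.1212]
 [ 0.5736 -0.1051  0.1213]
 [ 0.5735 -0.1051  0.12  ]
 [ 0.5737 -0.1056  0.1212]
 [ 0.5737 -0.1059  0.1208]
 [ 0.5736 -0.106   0.12  ]]
```

>>> move_arm:
  rows:
    - [[57, 0.002, -0.01, 0, 0, 0, 0], [57, 0.006, -0.03, 0, 0, 0, 0], [57, 0.011, -0.058, 0, 0, 0, 0], [57, 0.016, -0.086, 0, 0, 0, 0], [57, 0.021, -0.114, 0, 0, 0, 0], [57, 0.026, -0.142, 0, 0, 0, 0], [57, 0.032, -0.17, 0, 0, 0, 0], [57, 0.037, -0.196, 0, 0, 0, 0], [57, 0.04, -0.215, 0, 0, 0, 0], [57, 0.042, -0.227, 0, 0, 0, 0], [57, 0.043, -0.233, 0, 0, 0, 0], [57, 0.043, -0.233, 0, 0, 0, 0]]

```text
clock: 7.6
ee_pos: [0.5073, 0.0875, 0.27]
orientation: [[0.983, 0.184, -0.001], [0.184, -0.983, 0.0], [-0.001, -0.0, -1.0]]
ft_force: [0.4, 0.3, -0.5]
finger_gap: 0.572
```

```bash
python3 - <<'E'
from h import *
np.set_printoptions(precision=4,suppress=True)
for n in ['wrist','side']:snap(n,n+'7.png')
st=monitor.get_state();print(st['clock'],st['ee_pos'],st['orientation'],st['ft_force'],st['finger_gap'])
s=load('wrist');P=cloud(s)
hsv=cv2.cvtColor(s['pixels'],cv2.COLOR_RGB2HSV)
m=((hsv[...,1]>110)&(P[...,2]>.035)&(P[...,2]<.06)).astype(np.uint8)
n,l,stt,c=cv2.connectedComponentsWithStats(m)
R=st['orientation'][:2,:2]
for i in range(1,n):
    if stt[i,4]>100:
        Q=P[l==i];k=cv2.minEnclosingCircle(Q[:,:2].astype(np.float32));print(c[i],stt[i],k,'tool',(np.array(k[0])-st['ee_pos'][:2])@R,np.percentile(Q[:,2],99))
E
```

```text
7.7 [0.5076 0.0861 0.2701] [[ 0.9832  0.1825 -0.0003]
 [ 0.1825 -0.9832 -0.0002]
 [-0.0004  0.0002 -1.    ]] [ 0.5291 -0.3827 -1.902 ] 0.5706249435466041
[509.258   53.9975] [ 472   17   76   75 5210] ((0.6266160607337952, 0.014753758907318115), 0.022893957793712616) tool [0.104  0.0919] 0.04436252327392119
[313.0022  82.5489] [ 278   46   71   74 4145] ((0.5952287912368774, 0.10565600544214249), 0.017894679680466652) tool [ 0.0898 -0.0032] 0.04779717987228997
```

View pics/wrist7.png

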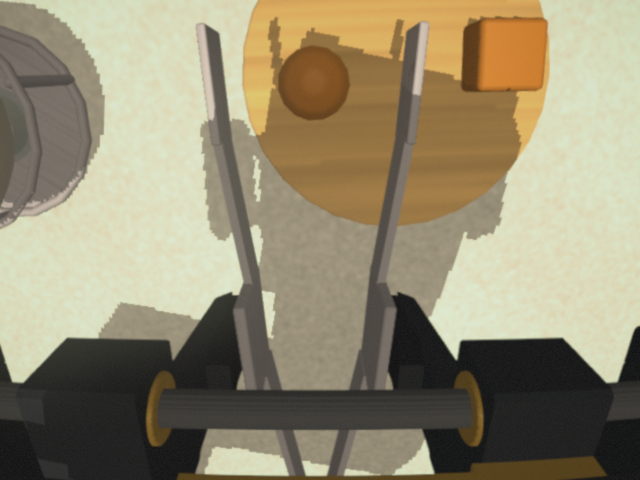

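The bun, at pixel (313,82), lies between the jaws. In the tool frame it is at (0.090, -0.003) against a jaw middle of (0.087, -0.001). I'll shift by that difference and descend.

>>> move_arm:
  rows:
    - [[57, 0.002, -0.001, 0.003, 0, 0, 0], [57, 0.003, -0.002, 0.01, 0, 0, 0], [57, 0.003, -0.002, 0.02, 0, 0, 0], [57, 0.003, -0.002, 0.03, 0, 0, 0], [57, 0.003, -0.002, 0.04, 0, 0, 0], [57, 0.003, -0.002, 0.05, 0, 0, 0], [57, 0.003, -0.002, 0.06, 0, 0, 0], [57, 0.003, -0.002, 0.068, 0, 0, 0], [57, 0.003, -0.002, 0.075, 0, 0, 0], [57, 0.003, -0.002, 0.079, 0, 0, 0], [57, 0.003, -0.002, 0.08, 0, 0, 0], [57, 0.003, -0.002, 0.08, 0, 0, 0]]

```text
clock: 8.7
ee_pos: [0.5102, 0.0891, 0.1901]
orientation: [[0.983, 0.183, -0.0], [0.183, -0.983, -0.0], [-0.0, -0.0, -1.0]]
ft_force: [0.1, -0.0, -0.0]
finger_gap: 0.572
```

```bash
python3 - <<'E'
from h import *
np.set_printoptions(precision=4,suppress=True)
for n in ['wrist','side']:s=snap(n,n+'8.png')
cv2.imwrite('pics/side8c.png',cv2.resize(s['pixels'][180:320,200:400],None,fx=4,fy=4)[:,:,::-1])
st=monitor.get_state();print(st['clock'],st['ee_pos'],st['ft_force'],st['finger_gap'])
E
```

```text
8.8 [0.5102 0.0892 0.1906] [ 0.0187  0.0354 -1.1813] 0.5705487607761298
```

View pics/wrist8.png

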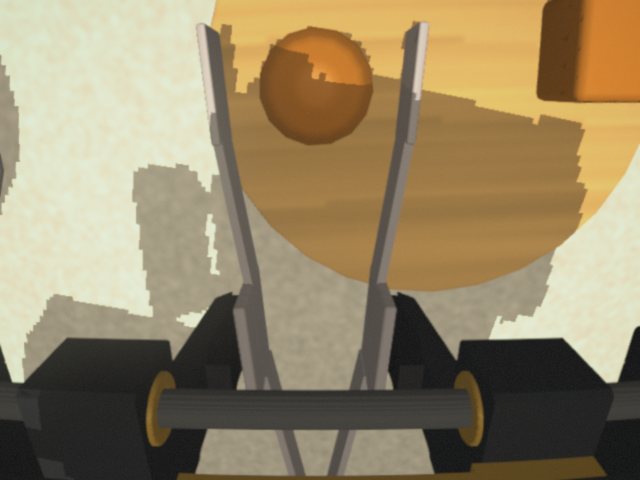

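View pics/side8c.png

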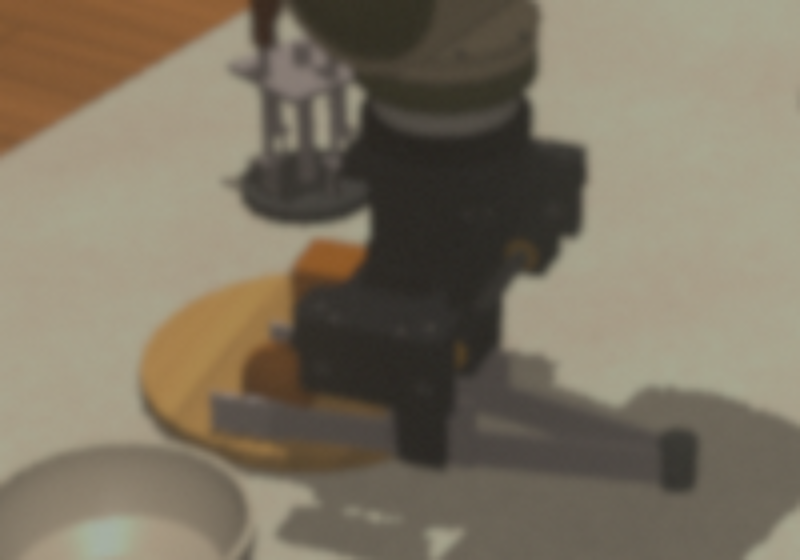

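The bun at (316,86) is centred between the jaw faces, at about 217 and 408. I'll close slowly.

>>> move_arm:
  rows:
    - [[55, 0, 0, 0, 0, 0, 0], [53, 0, 0, 0, 0, 0, 0], [51, 0, 0, 0, 0, 0, 0], [49, 0, 0, 0, 0, 0, 0], [47, 0, 0, 0, 0, 0, 0], [45, 0, 0, 0, 0, 0, 0], [43, 0, 0, 0, 0, 0, 0], [41, 0, 0, 0, 0, 0, 0], [39, 0, 0, 0, 0, 0, 0], [36, 0, 0, 0, 0, 0, 0], [34, 0, 0, 0, 0, 0, 0], [34, 0, 0, 0, 0, 0, 0]]
  force: 25

```text
clock: 9.8
ee_pos: [0.5101, 0.0891, 0.1903]
orientation: [[0.983, 0.183, 0.0], [0.183, -0.983, 0.0], [0.0, -0.0, -1.0]]
ft_force: [0.2, 0.2, -1.5]
finger_gap: 0.396
```

```bash
python3 - <<'E'
from h import *
np.set_printoptions(precision=4,suppress=True)
for n in ['wrist','side']:s=snap(n,n+'9.png')
st=monitor.get_state();print(st['clock'],st['ee_pos'],st['ft_force'],st['finger_gap'])
E
```

```text
9.9 [0.5101 0.0891 0.1903] [ 0.1886 -0.2253 -1.3037] 0.40480539564936574
```

View pics/wrist9.png

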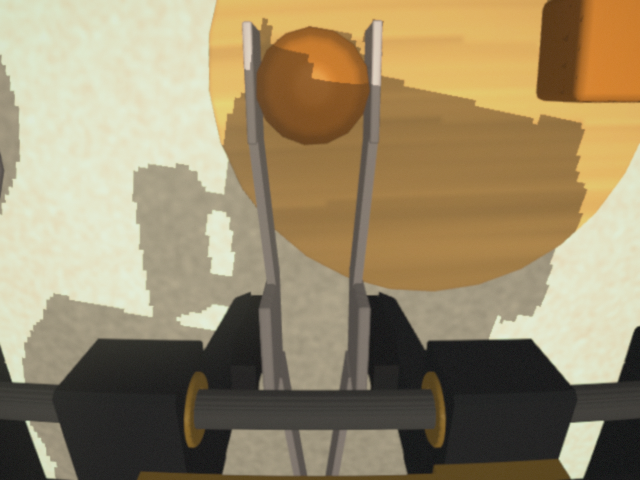

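The jaws are shut on the bun, and the opening stalled at 0.405, or 35.6 mm, which matches the 36 mm expected. Now I'll lift.

>>> move_arm:
  rows:
    - [[34, 0, 0, -0.002, 0, 0, 0], [34, 0, 0, -0.006, 0, 0, 0], [34, 0, 0, -0.012, 0, 0, 0], [34, 0, 0, -0.022, 0, 0, 0], [34, 0, 0, -0.034, 0, 0, 0], [34, 0, 0, -0.048, 0, 0, 0], [34, 0, 0, -0.062, 0, 0, 0], [34, 0, 0, -0.078, 0, 0, 0], [34, 0, 0, -0.092, 0, 0, 0], [34, 0, 0, -0.103, 0, 0, 0], [34, 0, 0, -0.11, 0, 0, 0], [34, 0, 0, -0.11, 0, 0, 0]]

```text
clock: 10.9
ee_pos: [0.5101, 0.0892, 0.3022]
orientation: [[0.983, 0.183, 0.003], [0.183, -0.983, -0.0], [0.003, 0.001, -1.0]]
ft_force: [-0.5, 0.5, -1.3]
finger_gap: 0.403
```

```bash
python3 - <<'E'
from h import *
np.set_printoptions(precision=4,suppress=True)
for n in ['wrist','side']:s=snap(n,n+'10.png')
st=monitor.get_state();print(st['clock'],st['ee_pos'],st['ft_force'],st['finger_gap'])
s=load('wrist');P=cloud(s)
hsv=cv2.cvtColor(s['pixels'],cv2.COLOR_RGB2HSV)
m=((hsv[...,1]>110)&(P[...,2]>.1)&(P[...,2]<.2));m[180:]=0
Q=P[m];k=cv2.minEnclosingCircle(Q[:,:2].astype(np.float32));print(k,np.percentile(Q[:,2],[1,99.5]),'tool',(np.array(k[0])-st['ee_pos'][:2])@st['orientation'][:2,:2])
E
```

```text
11.0 [0.5099 0.0892 0.3003] [ 0.426   0.3733 -1.9474] 0.39853726918880683
((0.5976812243461609, 0.10705401748418808), 0.0243958979845047) [0.1478 0.1601] tool [ 0.0896 -0.0015]
```

View pics/wrist10.png

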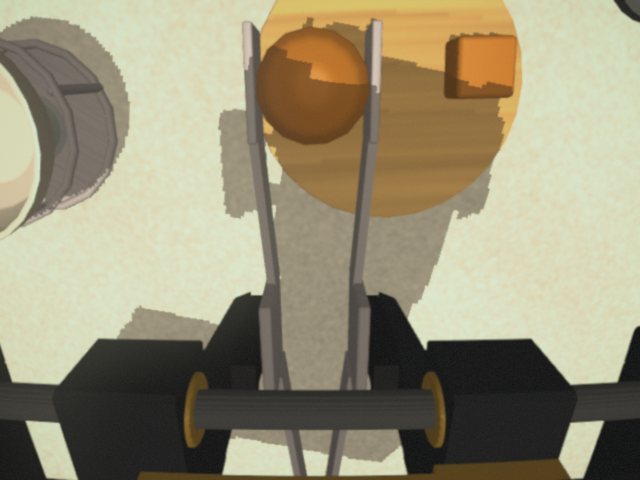

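View pics/side10.png

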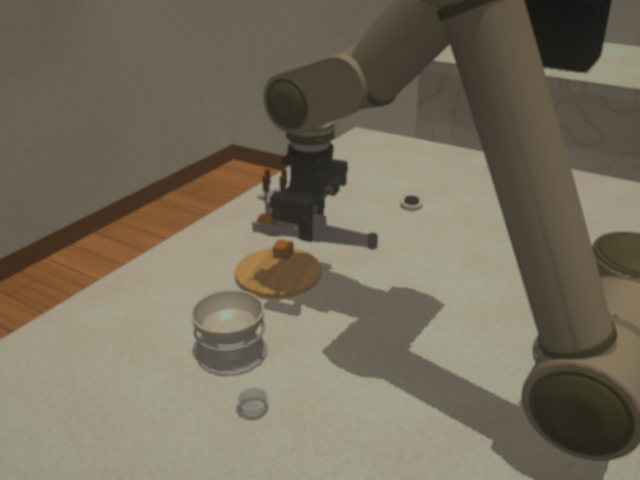

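The bun is held and off the tray, with its top at 160 mm (underside 128 mm) and its centre at about (0.597, 0.106). Now to the bowl.

>>> move_arm:
  rows:
    - [[34, -0.001, -0.006, 0, 0, 0, 0], [34, -0.003, -0.02, 0, 0, 0, 0], [34, -0.005, -0.04, 0, 0, 0, 0], [34, -0.007, -0.062, 0, 0, 0, 0], [34, -0.01, -0.084, 0, 0, 0, 0], [34, -0.013, -0.106, 0, 0, 0, 0], [34, -0.016, -0.128, 0, 0, 0, 0], [34, -0.018, -0.149, 0, 0, 0, 0], [34, -0.02, -0.168, 0, 0, 0, 0], [34, -0.022, -0.182, 0, 0, 0, 0], [34, -0.023, -0.189, 0, 0, 0, 0], [34, -0.023, -0.192, 0, 0, 0, 0]]

```text
clock: 12.0
ee_pos: [0.4518, 0.2746, 0.2997]
orientation: [[0.983, 0.184, -0.001], [0.184, -0.983, -0.0], [-0.001, 0.0, -1.0]]
ft_force: [-0.3, -1.0, -2.2]
finger_gap: 0.402
```

>>> move_arm:
  rows:
    - [[34, 0, 0, 0, 0, 0, 0], [34, 0, 0, 0, 0, 0, 0], [34, 0, 0, 0, 0, 0, 0], [34, 0, 0, 0, 0, 0, 0], [34, 0, 0, 0, 0, 0, 0], [34, 0, 0, 0, 0, 0, 0]]

```text
clock: 12.5
ee_pos: [0.4526, 0.2734, 0.3003]
orientation: [[0.983, 0.182, 0.0], [0.182, -0.983, -0.0], [0.0, 0.0, -1.0]]
ft_force: [-0.2, -1.1, -1.2]
finger_gap: 0.403
```

```bash
python3 - <<'E'
from h import *
np.set_printoptions(precision=4,suppress=True)
for n in ['wrist','side','top']:s=snap(n,n+'11.png')
st=monitor.get_state();print(st['clock'],st['ee_pos'],st['qd'],st['ft_force'],st['finger_gap'])
for n in ('wrist','top'):
    s=load(n);P=cloud(s);hsv=cv2.cvtColor(s['pixels'],cv2.COLOR_RGB2HSV)
    m=((hsv[...,1]>110)&(P[...,2]>.13)&(P[...,2]<.2))
    if n=='wrist': m[180:]=0
    else: m[:, :100]=0;m[:190]=0;m[280:]=0;m[:,220:]=0
    Q=P[m];print(n,len(Q));k=cv2.minEnclosingCircle(Q[:,:2].astype(np.float32));print(k,np.percentile(Q[:,2],[1,99.5]))
    r=P[(P[...,2]>.079)&(P[...,2]<.093)&(abs(P[...,0]-.54)<.07)&(abs(P[...,1]-.29)<.07)]
    print('rim',len(r),r.min(0),r.max(0))
s=load('top');P=cloud(s);print('bell',P[254,470])
E
```

```text
12.65 [0.4524 0.2736 0.3003] [ 0.0033 -0.0001 -0.0009  0.0014  0.0017  0.0006] [ 0.2696 -0.0528 -0.9696] 0.4032028623687151
wrist 10315
((0.5376718044281006, 0.29048681259155273), 0.019216084852814674) [0.1459 0.1579]
rim 6288 [0.4829 0.2339 0.079 ] [0.5828 0.3494 0.0877]
top 201
((0.5351831316947937, 0.2923603057861328), 0.01889229193329811) [0.1371 0.1621]
rim 269 [0.4938 0.2337 0.079 ] [0.5959 0.3476 0.0929]
bell [ 0.5088 -0.3529  0.0223]
```

View pics/wrist11.png

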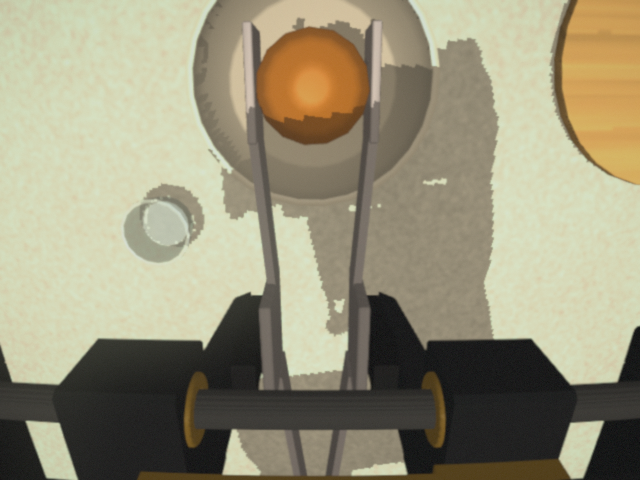

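View pics/top11.png

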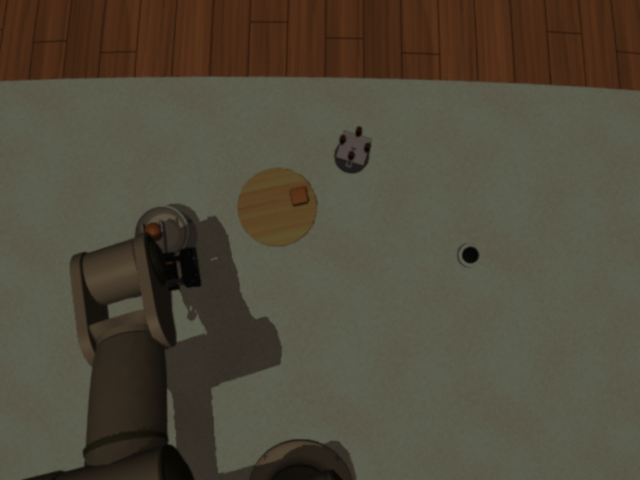

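View pics/side11.png

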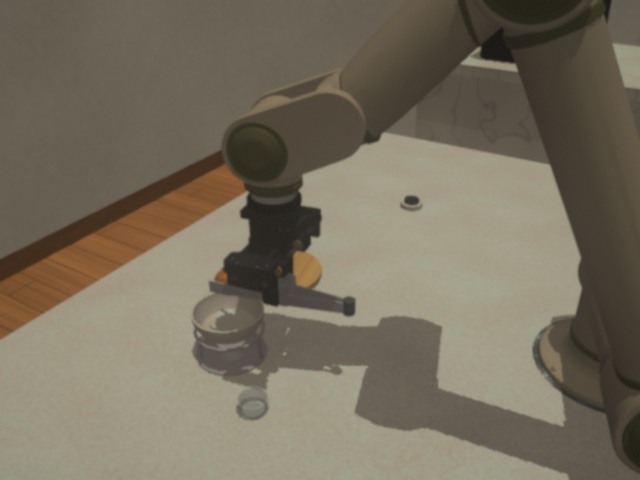

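The wrist picture shows the bun at (312,86) over the bowl's mouth at about (315,85). It is between both jaws and about 2 mm from the bowl's middle, with its underside about 40 mm above the rim. Everything else stands where it was, the button is up and the arm is at rest, so I'll hand in.

```bash
python3 - <<'E'
from bench import order
print(order.close_job())
E
```

```text
the job is handed in; nothing more can be done
None
```

The job is handed in. The bell was rung, and the arm was holding the bun in the tongs, still, over the middle of the fondue bowl. No verdict is reported.

- **Button:** I pressed it with the shut fingertips until it stopped, with the force rising to about 22 N and no further travel. It came up again afterwards, with its top measured at about 22 mm.
- **Tongs and bun:** I gripped the tongs by the finger plates, lifted them level, and lowered the open jaws around the bun. They closed at a plate width of about 35.5 mm, against the 36 mm expected, and I lifted the bun clear.
- **Last checks:** The bun was about 2 mm from the bowl's middle by the wrist camera and about 4 mm by the top camera. Its underside was about 40 mm above the rim. The arm was at rest and the button was up. The cake, forks, cup and bowl looked unmoved in the pictures.
- **Disagreements:** The cameras differed by 2 to 5 mm on some points, such as the button and the tongs' position, which is within what the moves allowed. No check failed.

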